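# Seat a splined hub on its inspection arbor

## Task

On the granite inspection plate, pick up the splined hub (the flanged steel sleeve whose bore has four slots), turn it so that its slots line up with the four splines of the upright splined arbor, and lower it gently over the arbor until its flange rests fully home on the arbor's shoulder, then let go. Do not drop it onto the arbor, and leave the look-alike sleeve with the smooth round bore where it stands.

Things in the scene. Friction and masses are not known exactly. Their poses are not given: they have to be found in the camera images.
- hub_center (a point): Centre (half-way up, on the axis) of the loose splined hub: upright steel sleeve 60 mm tall, 50 mm outside diameter, 0.4 kg, with a flange 64 mm wide and 5 mm high at its foot; grip the round part at this point or higher. Seen from above the through bore is a cross: four lands leave four straight 17 mm wide slots along its own +x, -x, +y, -y, alike after a quarter turn. z is its axis.
- arbor_seat (a point): Centre of the shoulder (44 mm steel disc, 24 mm above the granite) on which the hub's flange rests when home, hub centre then 30 mm above this point. On the fixed upright arbor's axis (z, up). Four splines, each 9 mm wide, reach 16 mm out from the axis along +x, -x, +y, -y of this point, parallel to the sides of the arbor's grey base, 100 mm square.
- arbor_nose (a point): Top end of the same arbor, on its axis, 62 mm above the shoulder: the tapered nose of its 16 mm core. The splines end 12 mm lower, with rounded tops that lead the hub in. Play once lined up: about 4 mm each side, 14 degrees each way; turned farther, the hub sits on the spline tops. Another stand with the same base has a smooth round 22 mm post: not the one.
- sleeve_center (a point): Centre (half-way up) of the look-alike loose sleeve: outside the same as the hub (60 mm tall, 50 mm diameter, 64 mm flange at its foot) but with a smooth round bore of 26 mm diameter. It is not to be used and stays where it stands.
Not all that is in view belongs to the job. Leave any blue, brown or purple look-alike of the part that bears hub_center alone.

How it is judged:
At the end, for the whole second after the job is handed in: The hub stands on the arbor, flange down, its flange within 5 mm of the shoulder, its axis within 10 mm of the arbor's and upright within 7 degrees, its slots lined up with the splines within 20 degrees, released and at rest (z of hub_center in the frame of arbor_seat between 0.02 and 0.035 m and horizontal distance between hub_center and arbor_seat below 0.01 m and angle between hub_center's own z axis and vertical below 0.12 rad and (angle between the x axis of hub_center and the x axis of arbor_seat, either way round below 0.35 rad or angle between the x axis of hub_center and the y axis of arbor_seat, either way round below 0.35 rad) and linear speed of hub below 0.02 m/s); the robot touches nothing.
It fails at once if the hub is dropped onto the arbor (it falls faster than 0.6 m/s while over it, as from about 20 mm or more) (linear speed of hub above 0.6 m/s and horizontal distance between hub_center and arbor_seat below 0.012 m and z of hub_center in the frame of arbor_seat below 0.09 m).
It fails at once if the smooth-bored sleeve is moved by more than 30 mm (distance of sleeve_center from where it was at the start of the episode above 0.03 m).
It also fails if it takes over 35 s, if anything falls off the work surface, if the arm or the gripper's body presses on something with over 40 N, if the wrist force passes 120 N, or if a joint passes its speed limit or range.

## Robot

A 6-joint arm with a two-finger parallel gripper is mounted at the origin on the work surface. World frame = base frame: x ahead of the robot, y to its left, z up, the work surface at z = 0. Lengths are in m, angles in rad, forces in N, time in s.
With the tool pointing down it reaches from about 0.35 to 0.85 m from the base axis. Payload 8.1 kg.
Tool frame: the origin (TCP) lies on the mounting face of the last link; the fingertips stand 186 mm ahead of it and the grasp point (between the pads) lies 167 mm ahead of it; z points along the fingers, y is the line along which they close (so a half turn about z gives the same grasp; the last joint's range is limited). The gripper opens to 93 mm and grips with 3 to 60 N. Pads are 15 mm wide; open, the fingers measure 128 mm over their backs; the gripper's body (75 mm by 188 mm) begins 65 mm behind the grasp point.
Start: joints at [1.016, 0.13, 1.488, -0, 1.523, -0.085], TCP at [0.272, 0.535, 0.405] pointing down, gripper open.
Joint ranges: [-2.96, 2.96], [-0.89, 2.26], [0.02, 2.5], [-1.34, 4.48], [0, 2.73], [-2.66, 2.66]. Speed limits (rad/s): [2.39, 2.39, 2.79, 3.14, 3.14, 3.14].

## Interface

Orientations are given as a rotation vector (axis times angle).
In Python, from plant import * gives the robot as it stands. The module is installed in compiled form; this text tells all that it offers.
- The arm moves only by the tool arm_command, never from a script. Its argument "increments" is a list of rows, each a list of 6 numbers: the shift along the tool's x, y, z in units of 0.2 m (1.0 is 0.2 m), then the turn, a rotation vector about the tool's x, y, z in units of pi rad (1.0 is pi rad). A call has exactly 5 rows; each row is the pose to reach, as a shift and turn from the pose commanded when the call began, along the tool's axes at that moment, turning the shorter way round; what a row does not reach only later rows make up. A row lasts 1/8 s, in which the tool goes at most 62.5 mm and 10.7 degrees, less where a joint would pass 70% of its speed; a pose out of reach is approached as far as the arm can. A call with a number of a shift or a turn outside -1 to 1 is refused whole. A call with a gripper value outside its range is refused whole. "fingers" is the closure, from -1 (fully open) to 1 (shut), set as the call begins (left out, the last holds). The fingers move at their own pace and stop on an object; "force" is the grip in N (left out, the last holds). Time passes only in rows, so rows that repeat a pose let the fingers close, or fill a call up. It gives the time, the measured TCP pose, the force, the opening and the grip force at its end, in the units of the state.
- read_state(): the state, without advancing time (a new reading comes with each control period).
- read_camera(name): name is "scene" or "top"; returns a dict with "image" (384x512x3 uint8, red, green, blue), "fx", "fy", "cx", "cy" (pixels), "T" (4x4, takes a point from camera to world coordinates). Camera axes: x right, y down, z forward; pixel columns grow to the right and rows downward; lengths in m; the calibration is good to about 2 mm. A picture is of the moment at which its call begins. There is no depth.
- close_job(): hands the job in; it is judged then, once.
The state is a dict: "t": time; "q": joint angles; "dq": joint speeds; "joint_torque": joint torques, N m; "tool_pos": TCP position; "orientation": TCP orientation; "force": force on the tool from outside, world axes, zero at the start; "wrist_torque": the same for the moment, N m; "opening": finger opening in m; "gripper_force": force on a finger pad.
Only numpy, scipy, OpenCV 4.12 (cv2) and the standard library are available. Lean on these libraries where they do the work, as an engineer would, in place of code of your own. Each camera call takes 0.05 s, during which the arm holds its last target. There are 200 camera calls.

## Working session

There is one attempt and no reset: what is moved stays moved. The work goes in short steps, Python scripts to look and compute and a tool call to move; the robot and the scene stay as the last step left them, time stands still between calls to the robot, and variables do not carry over. Pictures are saved under pics/ and viewed, at most 10 in all, crops included, and the job is handed in when it is done.

Besides the shell and the picture viewer there is one more tool, called as name(argument=value, ...) on one line, values as JSON. arm_command: Moves the arm, as the interface text tells. Shifts and turns lie within -1 to 1; 1 stands for 0.2 m of shift or pi rad of turn. Its arguments: {"type":"object","properties":{"increments":{"type":"array","items":{"type":"array","items":{"type":"number","minimum":-1,"maximum":1}}},"fingers":{"type":"number"},"force":{"type":"number"}},"required":["increments"]}

```bash
mkdir -p pics
python3 - <<'E'
from plant import *
import cv2,numpy as np
s=read_state();print({k:np.round(v,3) for k,v in s.items()})
for n in("scene","top"):
    c=read_camera(n);cv2.imwrite(f"pics/{n}0.png",c["image"][...,::-1]);print(n,c["fx"],c["fy"],c["cx"],c["cy"],np.round(c["T"],4).tolist())
E
```

```text
{'t': np.float64(0.0), 'q': array([ 1.016,  0.131,  1.489,  0.   ,  1.523, -0.085]), 'dq': array([-0.001, -0.001,  0.002, -0.   ,  0.002, -0.001]), 'joint_torque': array([-1.0000e-03, -5.5985e+01, -4.9175e+01,  7.7000e-02,  3.6000e-02,
       -0.0000e+00]), 'tool_pos': array([0.271, 0.535, 0.404]), 'orientation': array([-7.310e-01, -3.055e+00,  3.000e-03]), 'force': array([-0.202, -0.018,  0.037]), 'wrist_torque': array([ 0.034, -0.018, -0.005]), 'gripper_force': np.float64(0.0), 'opening': np.float64(0.093)}
scene 435.8785658500982 435.8785658500982 248.57924438675062 193.30593430040076 [[0.373, 0.4991, -0.7821, 1.3924], [0.9278, -0.1986, 0.3158, -0.3711], [0.0023, -0.8435, -0.5372, 0.6899], [0.0, 0.0, 0.0, 1.0]]
top 374.1842538327647 374.1842538327647 257.01429382805367 188.66638768759432 [[-0.0275, -0.9825, 0.1841, 0.3658], [-0.9996, 0.0254, -0.0136, -0.0258], [0.0086, -0.1844, -0.9828, 0.9248], [0.0, 0.0, 0.0, 1.0]]
```

View pics/scene0.png

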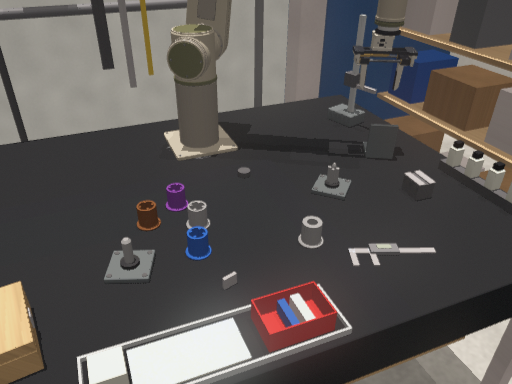

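View pics/top0.png

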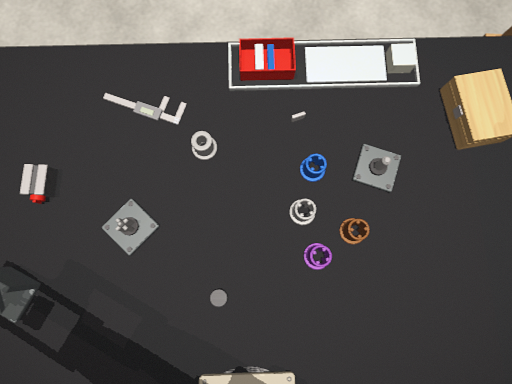

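The top view has two steel sleeves, at (203,143) and (304,210). It also has two stands: (129,227) looks splined and (378,167) looks like a plain post. The blue, brown and purple parts are decoys. I'll confirm with one enlarged crop.

Run:
```python
import cv2,numpy as np
t=cv2.imread("pics/top0.png");s=cv2.imread("pics/scene0.png")
f=lambda im,u,v,r=32:cv2.resize(im[v-r:v+r,u-r:u+r],(260,260),interpolation=cv2.INTER_CUBIC)
cv2.imwrite("pics/crop1.png",np.vstack([np.hstack([f(t,304,210,20),f(t,203,145,20),f(t,129,227)]),np.hstack([f(s,198,214,20),f(s,311,232,20),f(s,332,180)])]))
```

```text
(no output)
```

View pics/crop1.png

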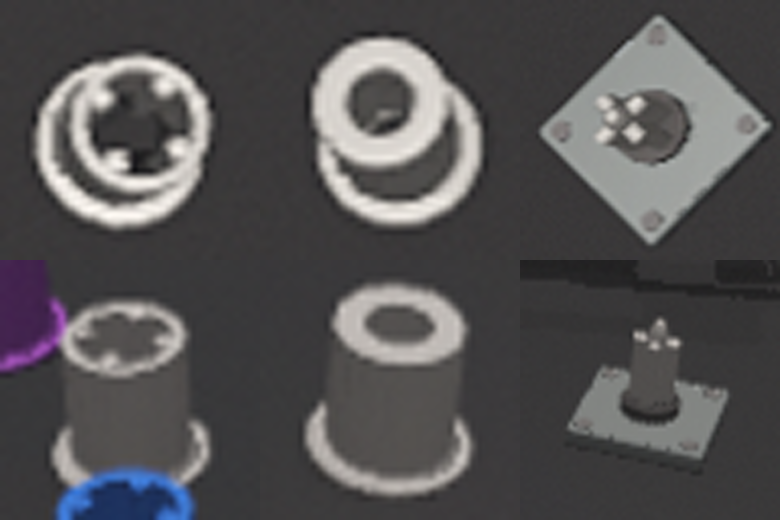

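The crop confirms the choices. (304,210) is the hub, with four lands in its bore, and (203,143) is the smooth sleeve. The stand at (129,227) top / (332,185) scene is the splined arbor. Now I'll measure.

```bash
cat > h.py <<'E'
from plant import *
import cv2,numpy as np
def ray(c,p):
    d=c["T"][:3,:3]@np.array([(p[0]-c["cx"])/c["fx"],(p[1]-c["cy"])/c["fy"],1]);return c["T"][:3,3],d/np.linalg.norm(d)
def plane(c,p,z):
    o,d=ray(c,p);return o+d*(z-o[2])/d[2]
def tri(c1,p1,c2,p2):
    o1,d1=ray(c1,p1);o2,d2=ray(c2,p2)
    t=np.linalg.lstsq(np.c_[d1,-d2],o2-o1,rcond=None)[0];a=o1+t[0]*d1;b=o2+t[1]*d2
    return (a+b)/2,np.linalg.norm(a-b)
def up(c,u,v,r,k=8):
    g=cv2.cvtColor(c["image"],cv2.COLOR_RGB2GRAY)[v-r:v+r,u-r:u+r]
    return cv2.resize(g,None,fx=k,fy=k,interpolation=cv2.INTER_CUBIC),lambda q:(np.array(q,float)+.5)/k-.5+[u-r,v-r]
def cont(m): return cv2.findContours(m.astype(np.uint8),cv2.RETR_CCOMP,cv2.CHAIN_APPROX_NONE)
E
python3 - <<'E'
from h import *
T=read_camera("top");S=read_camera("scene")
def hole(c,u,v,r,th,near):
    g,f=up(c,u,v,r);cs,h=cont(g>th)
    for q,hh in zip(cs,h[0]):
        if hh[3]>=0 and cv2.contourArea(q)>900:
            m=cv2.moments(q);ce=f([m["m10"]/m["m00"],m["m01"]/m["m00"]]);print("hole",ce.round(2),cv2.contourArea(q)/64)
            if np.hypot(*(ce-near))<3: best=(ce,f(q[:,0]))
    return best
hs=[hole(T,304,210,20,th,(306,208.8)) for th in(120,)]
hS=hole(S,198,210,20,95,(197.2,206))
p,e=tri(T,hs[0][0],S,hS[0]);print("hub top tri",p.round(4),e)
P=np.array([plane(T,q,.06) for q in hs[0][1]])[:,:2];c=plane(T,hs[0][0],.06)[:2];print("hub at z.06",c.round(4))
d=P-c;z=d[:,0]+1j*d[:,1];print("slot yaw",np.degrees(np.angle(np.sum(np.abs(z)**4*np.exp(4j*np.angle(z))))/4),"r",np.abs(z).min(),np.abs(z).max())
# arbor
g,f=up(T,129,227,34);cs,h=cont(g>90);q=max(cs,key=cv2.contourArea);B=np.array([plane(T,x,.01) for x in f(q[:,0])])[:,:2].astype(np.float32)
print("base",cv2.minAreaRect(B))
cs,h=cont(g>190)
for q in cs:
    if cv2.contourArea(q)>30:
        m=cv2.moments(q);ce=f([m["m10"]/m["m00"],m["m01"]/m["m00"]]);print("blob",ce.round(2),cv2.contourArea(q)/64,plane(T,ce,.074)[:2].round(4))
p,e=tri(T,(120.0,223.6),S,(333.7,163.8));print("nose",p.round(4),e)
g,f=up(S,332,180,32)
cs,h=cont(g>140)
for q in cs:
    if cv2.contourArea(q)>30:
        m=cv2.moments(q);ce=f([m["m10"]/m["m00"],m["m01"]/m["m00"]]);print("Sblob",ce.round(2),cv2.contourArea(q)/64)
E
```

```text
hole [296.73 215.14] 57.3515625
hole [305.02 208.59] 165.234375
hole [196.47 205.39] 60.4609375
hub top tri [ 0.4779 -0.1476  0.0593] 0.001563528415448568
hub at z.06 [ 0.4776 -0.1483]
slot yaw 10.092157690943145 r 0.011269615360150144 0.019297113718013154
base ((0.4525423049926758, 0.2741643190383911), (0.10061409324407578, 0.0998435914516449), 45.21173858642578)
blob [117.09 227.75] 5.9453125 [0.4434 0.2813]
blob [124.57 227.36] 5.8125 [0.4438 0.2645]
blob [119.07 223.12] 2.96875 [0.4538 0.2773]
blob [124.87 220.1 ] 5.0546875 [0.4603 0.2644]
blob [117.17 219.88] 4.3828125 [0.4613 0.2819]
nose [0.4522 0.2732 0.083 ] 0.002554566036280534
Sblob [342.94 179.23] 0.796875
Sblob [332.69 168.63] 2.2421875
Sblob [337.27 167.95] 3.5625
Sblob [329.23 166.34] 3.453125
Sblob [334.08 163.18] 1.6171875
```

arm_command(increments=[[-0.1,-0.1,0,0,0,0],[-0.3,-0.3,0,0,0,0],[-0.5,-0.5,0,0,0,0],[-0.7,-0.7,0,0,0,0],[-0.9,-0.9,0,0,0,0]], fingers=-1, force=30)

```text
t: 0.82
tool_pos: [0.3507, 0.2913, 0.4047]
orientation: [0.73, 3.055, 0.0]
force: [0.8, -0.1, 0.5]
opening: 0.093
gripper_force: 0.0
```

arm_command(increments=[[-0.2,-0.2,0,0,0,0.02],[-0.4,-0.4,0,0,0,0.06],[-0.6,-0.6,0,0,0,0.1],[-0.8,-0.8,0,0,0,0.15],[-1,-1,0,0,0,0.19]])

```text
t: 1.45
tool_pos: [0.4385, 0.0223, 0.4049]
orientation: [1.603, 2.701, 0.001]
force: [0.8, 0.2, -0.1]
opening: 0.0927
gripper_force: 0.0
```

```bash
cat >> h.py <<'E'
from scipy.spatial.transform import Rotation as R
def go(xyz,yaw=None):
    s=read_state();r=R.from_rotvec(s["orientation"]).as_matrix();y=np.degrees(np.arctan2(r[1,1],r[0,1]))
    print("t",s["t"],"pos",s["tool_pos"].round(4),"yaw",y.round(2),"tilt",r[:,2].round(4),"open",s["opening"],"F",s["force"].round(1),"q6",s["q"][5].round(2))
    print("shift units",(r.T@(np.array(xyz)-s["tool_pos"])/.2).round(3), "" if yaw is None else ("turn z",round(-(yaw-y)/180,3)))
E
python3 -c "
from h import *
go([.4778,-.148,.404],28)"
```

```text
t 1.45 pos [0.4385 0.0223 0.4049] yaw 28.62 tilt [ 6.e-04  1.e-04 -1.e+00] open 0.09271629724920696 F [ 0.8  0.2 -0.1] q6 -0.57
shift units [-0.842 -0.235  0.004] ('turn z', np.float64(0.003))
```

arm_command(increments=[[-0.22,-0.06,0.05,0,0,0],[-0.45,-0.13,0.15,0,0,0],[-0.65,-0.19,0.25,0,0,0],[-0.84,-0.235,0.4,0,0,0],[-0.84,-0.235,0.5,0,0,0]])

```text
t: 2.08
tool_pos: [0.4782, -0.1479, 0.3031]
orientation: [-1.601, -2.702, 0.001]
force: [-0.2, 0.3, 0.2]
opening: 0.093
gripper_force: 0.0
```

Run:
```python
from h import *
go([.4778,-.148,.209],28)
T=read_camera("top");S=read_camera("scene")
a=T["image"][150:270,240:390,::-1];b=S["image"][150:270,130:280,::-1]
cv2.imwrite("pics/a1.png",cv2.resize(np.hstack([a,b]),None,fx=2.66,fy=2.66,interpolation=cv2.INTER_CUBIC))
```

```text
t 2.075 pos [ 0.4782 -0.1479  0.3031] yaw 28.71 tilt [-1.3e-03 -1.0e-04 -1.0e+00] open 0.0930042806174708 F [-0.2  0.3  0.2] q6 -0.9
shift units [ 0.    -0.001  0.471] ('turn z', np.float64(0.004))
```

View pics/a1.png

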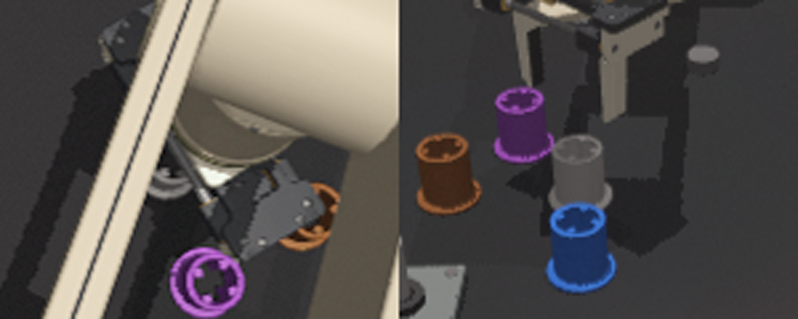

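The scene view shows the open fingers straddling the line above the hub at crop (580,150). The blue, brown and purple parts are clear of the fingers, so I'm descending and closing.

arm_command(increments=[[0,0,0.1,0,0,0],[0,0,0.25,0,0,0],[0,0,0.37,0,0,0],[0,0,0.45,0,0,0],[0,0,0.47,0,0,0]])

```text
t: 2.8
tool_pos: [0.4783, -0.1453, 0.2104]
orientation: [-1.596, -2.705, 0.0]
force: [-0.1, -0.2, -0.6]
opening: 0.093
gripper_force: 0.0
```

arm_command(increments=[[0,0,0,0,0,0],[0,0,0,0,0,0],[0,0,0,0,0,0],[0,0,0,0,0,0],[0,0,0,0,0,0]], fingers=1, force=30)

```text
t: 3.42
tool_pos: [0.4784, -0.1458, 0.211]
orientation: [1.597, 2.705, -0.001]
force: [-2.1, 0.1, 2.4]
opening: 0.05
gripper_force: 30.0
```

arm_command(increments=[[0,0,0,0,0,0],[0,0,0,0,0,0],[0,0,-0.05,0,0,0],[0,0,-0.2,0,0,0],[0,0,-0.45,0,0,0]])

```text
t: 4.05
tool_pos: [0.4773, -0.145, 0.2996]
orientation: [-1.595, -2.701, 0.0]
force: [0.3, -0.2, -3.2]
opening: 0.0505
gripper_force: 30.0
```

```bash
python3 -c "
from h import *
go([.4523,.2735,.345],28+34.5)"
```

```text
t 4.05 pos [ 0.4773 -0.145   0.2996] yaw 28.88 tilt [-0.0045  0.0024 -1.    ] open 0.05047806399366709 F [ 0.3 -0.2 -3.2] q6 -0.9
shift units [ 1.894  0.901 -0.222] ('turn z', np.float64(-0.187))
```

arm_command(increments=[[0.05,0.02,-0.12,0,0,0],[0.22,0.1,-0.2,0,0,0],[0.45,0.21,-0.23,0,0,0],[0.7,0.33,-0.23,0,0,0],[0.95,0.45,-0.23,0,0,0]])

```text
t: 4.68
tool_pos: [0.4649, 0.0659, 0.347]
orientation: [1.598, 2.705, 0.001]
force: [1.1, 0.3, -3.2]
opening: 0.0503
gripper_force: 30.0
```

arm_command(increments=[[0.25,0.12,0,0,0,-0.02],[0.48,0.23,0,0,0,-0.06],[0.68,0.32,0,0,0,-0.11],[0.8,0.37,0,0,0,-0.15],[0.83,0.39,0,0,0,-0.19]])

```text
t: 5.3
tool_pos: [0.4528, 0.249, 0.3465]
orientation: [-0.721, -3.057, -0.0]
force: [-0.0, 0.1, -3.7]
opening: 0.0503
gripper_force: 30.0
```

Run:
```python
from h import *
go([.4523,.2735,.345],63.3)
T=read_camera("top");S=read_camera("scene")
a=T["image"][160:280,60:210,::-1];b=S["image"][60:210,260:410,::-1]
cv2.imwrite("pics/a2.png",np.hstack([cv2.resize(x,(400,400),interpolation=cv2.INTER_CUBIC) for x in(a[:,:120],b)]))
```

```text
t 5.3 pos [0.4528 0.249  0.3465] yaw 63.46 tilt [-9.e-04  5.e-04 -1.e+00] open 0.05034062864598298 F [-0.   0.1 -3.7] q6 -0.7
shift units [0.057 0.108 0.008] ('turn z', np.float64(0.001))
```

View pics/a2.png

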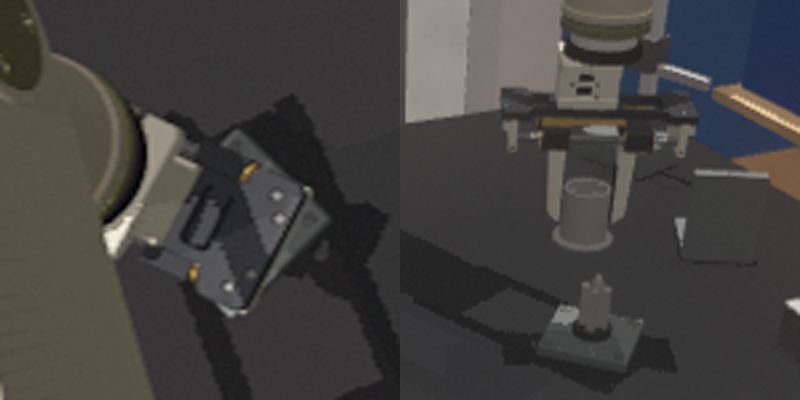

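The hub is held upright above the stand, with its top rim near scene (330,130) and the arbor nose at (334,163). I'm centring over the arbor, allowing for the −2 mm grasp offset along tool x, and then checking position in the scene view.

Run:
```python
from h import *
go([.4506,.2744,.327],63.3)
```

```text
t 5.4 pos [0.4531 0.2482 0.3465] yaw 63.27 tilt [-8.e-04  2.e-04 -1.e+00] open 0.0505630609569261 F [-0.1 -0.8 -3.9] q6 -0.7
shift units [0.07  0.112 0.098] ('turn z', np.float64(-0.0))
```

arm_command(increments=[[0.02,0.03,0,0,0,0],[0.05,0.08,0.02,0,0,0],[0.07,0.112,0.05,0,0,0],[0.07,0.112,0.08,0,0,0],[0.07,0.112,0.08,0,0,0]])

```text
t: 6.02
tool_pos: [0.4509, 0.2733, 0.3296]
orientation: [-0.731, -3.054, 0.002]
force: [-1.0, 0.7, -3.5]
opening: 0.0506
gripper_force: 30.0
```

Run:
```python
from h import *
go([.4506,.2744,.327],63.3)
S=read_camera("scene");T=read_camera("top")
b=S["image"][100:200,290:390,::-1]
cv2.imwrite("pics/a3.png",cv2.resize(cv2.convertScaleAbs(b,alpha=1.6),(600,600),interpolation=cv2.INTER_CUBIC))
```

```text
t 6.025 pos [0.4509 0.2733 0.3296] yaw 63.08 tilt [-0.0017 -0.001  -1.    ] open 0.05057185144202125 F [-1.   0.7 -3.5] q6 -0.65
shift units [0.004 0.004 0.013] ('turn z', np.float64(-0.001))
```

View pics/a3.png

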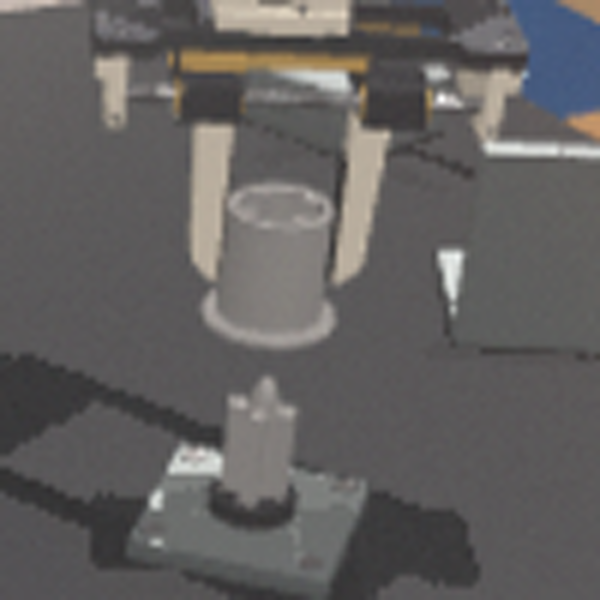

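The hub hangs above the arbor, with its top rim centre at crop (280,206), flange at (270,315) and arbor nose at (266,380). Next I'll put numbers on the alignment in this single view.

Run:
```python
from h import *
S=read_camera("scene");f=lambda x,y:((x+.5)/6-.5+290,(y+.5)/6-.5+100)
print("hub top",plane(S,f(280.5,206),.1786).round(4),"nose",plane(S,f(266,378),.086).round(4))
E=[(203,309),(336,313),(232,334),(270,347),(308,338)]
print("flange l/r mid, at 0.121",((plane(S,f(203,312),.121)+plane(S,f(336,312),.121))/2).round(4))
print("rim mid",((plane(S,f(228,206),.1786)+plane(S,f(333,206),.1786))/2).round(4))
# slot yaw from bore hole
g,_=up(S,336,134,12,8)
for th in (105,115,125,135):
    cs,h=cont(g>th)
    for q,hh in zip(cs,h[0]):
        if hh[3]>=0 and cv2.contourArea(q)>1500:
            P=np.array([plane(S,(x+.5)/8-.5+[324,122],.1786) for x in q[:,0]])[:,:2];m=cv2.minAreaRect(P.astype(np.float32));c=np.array(m[0]);d=P-c;z=d[:,0]+1j*d[:,1]
            print(th,c,m[1],"yaw",np.degrees(np.angle(np.sum(np.abs(z)**4*np.exp(4j*np.angle(z))))/4)%90)
```

```text
hub top [0.4528 0.2709 0.1786] nose [0.4506 0.276  0.086 ]
flange l/r mid, at 0.121 [0.4487 0.2748 0.121 ]
rim mid [0.4528 0.2709 0.1786]Traceback (most recent call last):
  File "<stdin>", line 11, in <module>
TypeError: 'NoneType' object is not subscriptable
```

arm_command(increments=[[0,0.008,0.04,0,0,0],[0,0.008,0.09,0,0,0],[0,0.008,0.14,0,0,0],[0,0.008,0.18,0,0,0],[0,0.008,0.21,0,0,0]])

```text
t: 6.8
tool_pos: [0.4518, 0.2749, 0.2879]
orientation: [-0.731, -3.055, 0.001]
force: [0.2, -0.3, -2.9]
opening: 0.0504
gripper_force: 30.0
```

arm_command(increments=[[0,0,0.015,0,0,0],[0,0,0.03,0,0,0],[0,0,0.045,0,0,0],[0,0,0.06,0,0,0],[0,0,0.07,0,0,0]])

```text
t: 7.42
tool_pos: [0.4519, 0.2749, 0.2746]
orientation: [-0.731, -3.055, 0.0]
force: [0.3, -0.5, -3.4]
opening: 0.05
gripper_force: 30.0
```

Run:
```python
from h import *
go([.4506,.2744,.235],63.3)
S=read_camera("scene")
b=S["image"][110:210,290:390,::-1]
cv2.imwrite("pics/a4.png",cv2.resize(cv2.convertScaleAbs(b,alpha=1.6),(600,600),interpolation=cv2.INTER_CUBIC))
```

```text
t 7.425 pos [0.4519 0.2749 0.2746] yaw 63.08 tilt [-1.e-04 -0.e+00 -1.e+00] open 0.05001215489058734 F [ 0.3 -0.5 -3.4] q6 -0.65
shift units [ 0.005 -0.005  0.198] ('turn z', np.float64(-0.001))
```

View pics/a4.png

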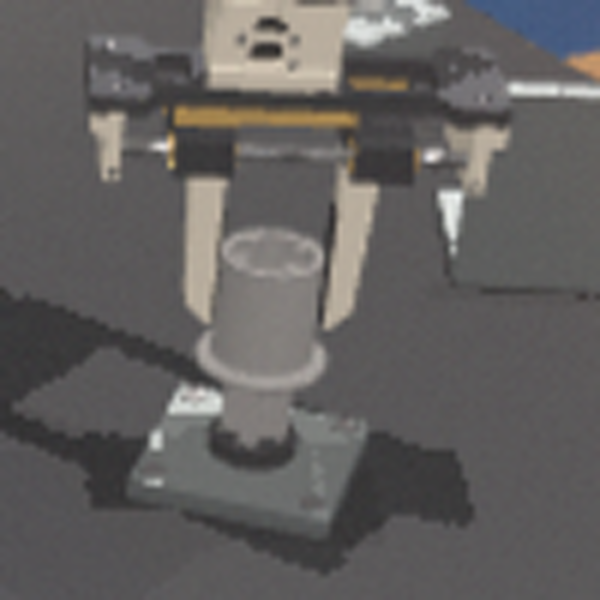

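The flange, at crop (262,360), is about 10 mm below the spline tops and the force is unchanged at just the hub's weight. So the splines have entered the slots, and I'm continuing down slowly.

arm_command(increments=[[0,0,0.03,0,0,0],[0,0,0.06,0,0,0],[0,0,0.09,0,0,0],[0,0,0.12,0,0,0],[0,0,0.14,0,0,0]])

```text
t: 8.1
tool_pos: [0.4518, 0.2749, 0.2461]
orientation: [-0.731, -3.055, 0.001]
force: [-0.3, -0.5, -3.5]
opening: 0.0504
gripper_force: 30.0
```

arm_command(increments=[[0,0,0.01,0,0,0],[0,0,0.02,0,0,0],[0,0,0.03,0,0,0],[0,0,0.035,0,0,0],[0,0,0.035,0,0,0]])

```text
t: 8.72
tool_pos: [0.4519, 0.2749, 0.2397]
orientation: [-0.731, -3.055, -0.0]
force: [-0.2, -0.2, -3.6]
opening: 0.0505
gripper_force: 30.0
```

arm_command(increments=[[0,0,0.005,0,0,0],[0,0,0.01,0,0,0],[0,0,0.015,0,0,0],[0,0,0.02,0,0,0],[0,0,0.02,0,0,0]])

```text
t: 9.35
tool_pos: [0.4519, 0.2749, 0.2356]
orientation: [-0.731, -3.055, 0.0]
force: [0.3, 0.4, -2.9]
opening: 0.0503
gripper_force: 30.0
```

arm_command(increments=[[0,0,0.003,0,0,0],[0,0,0.006,0,0,0],[0,0,0.009,0,0,0],[0,0,0.01,0,0,0],[0,0,0.01,0,0,0]])

```text
t: 9.98
tool_pos: [0.452, 0.275, 0.2349]
orientation: [0.731, 3.055, 0.0]
force: [-5.7, -3.0, 9.2]
opening: 0.0506
gripper_force: 30.0
```

Contact is at the expected height (0.235) with about +12 N, so the hub is seated. Releasing and rising.

arm_command(increments=[[0,0,0,0,0,0],[0,0,0,0,0,0],[0,0,0,0,0,0],[0,0,0,0,0,0],[0,0,0,0,0,0]], fingers=-1)

```text
t: 10.6
tool_pos: [0.4519, 0.275, 0.2337]
orientation: [-0.731, -3.055, 0.0]
force: [0.9, -0.2, -0.1]
opening: 0.092
gripper_force: 0.0
```

arm_command(increments=[[0,0,-0.05,0,0,0],[0,0,-0.15,0,0,0],[0,0,-0.3,0,0,0],[0,0,-0.5,0,0,0],[0,0,-0.7,0,0,0]])

```text
t: 11.22
tool_pos: [0.4518, 0.2749, 0.3757]
orientation: [0.731, 3.055, 0.001]
force: [0.8, 0.5, 0.8]
opening: 0.0928
gripper_force: 0.0
```

Run:
```python
from h import *
go([.4506,.2744,.235],63.3)
S=read_camera("scene")
b=S["image"][110:210,290:390,::-1]
cv2.imwrite("pics/a5.png",cv2.resize(cv2.convertScaleAbs(b,alpha=1.6),(600,600),interpolation=cv2.INTER_CUBIC))
```

```text
t 11.225 pos [0.4518 0.2749 0.3757] yaw 63.08 tilt [ 4.e-04  2.e-04 -1.e+00] open 0.09277547976054738 F [0.8 0.5 0.8] q6 -0.65
shift units [ 0.004 -0.005  0.703] ('turn z', np.float64(-0.001))
```

View pics/a5.png

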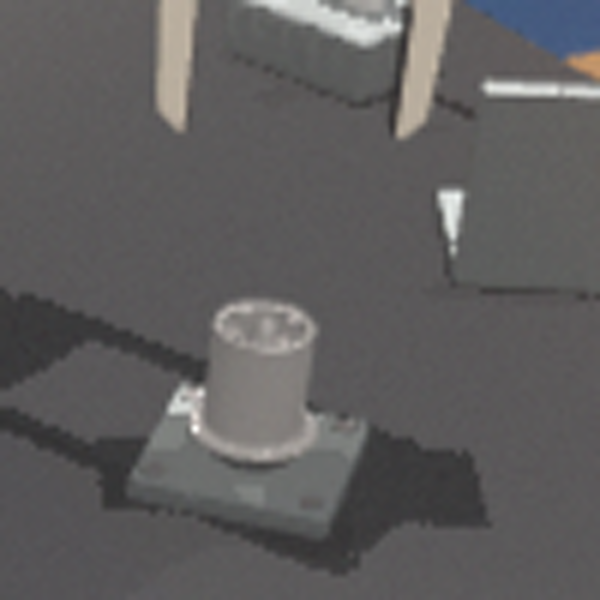

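The hub stands upright and fully home. Its flange is on the shoulder at crop (255,435), the nose shows in the bore at (265,325), and the gripper is well clear. Handing in.

```bash
python3 -c "
from plant import *
print(close_job())"
```

```text
the job is handed in; nothing more can be done
None
```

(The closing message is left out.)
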